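Put three bench parts back in their own trays

TASK

Three parts have got into each other's steel trays. Move each into the middle of the tray of its own shape, standing upright as it does now: the round motor in the round tray, the 9-volt block battery in the square tray, and the tape measure along the long tray; the bare black mat is free for parking a part on the way. Leave the small varnish bottle and the open tin where they stand.

Things in the scene. Friction and masses are not known exactly. Their poses are not given: they have to be found in the camera images.
- motor: small black instrument motor, a round can 25 mm across and 20 mm high standing on its end, with thin red and green wire leads (soft to the touch, they do not obstruct) sticking up to 28 mm; origin at its underside, z up; the can's axis stands at x = -2.5 mm, y = +0.5 mm in its own frame. Starts in the square tray, any yaw. About 30 g. Belongs in the round tray.
- block: 9-volt block battery standing upright, black and orange, 17 mm (its x) by 26 mm (its y), 46 mm high without its studs, 48 with; origin at the centre of its underside, z up. Starts in the long tray. About 45 g. Belongs in the square tray, standing, any yaw.
- tape: white tape measure with a green disc on its side, standing on its edge: 26 mm thick (its x), 61 mm long (its y), 50 mm high; the case runs from y = -22 to +30 mm, the yellow end tab is low at -y; origin at the centre of its underside, z up. Starts in the round tray. About 120 g. Belongs in the long tray, its length along the tray's.
- round_tray: fixed round steel tray, 92 mm across, thin rim 8 mm high and 3 mm thick, floor 3 mm above the desk; origin at the centre of its underside, z up
- square_tray: fixed square steel tray, 76 mm by 76 mm outside, rim 8 mm high and 3 mm thick, floor 3 mm above the desk; origin at the centre of its underside, z up, x and y along its sides
- long_tray: fixed long steel tray, 100 mm (its x) by 46 mm (its y) outside, rim 8 mm high and 3 mm thick (40 mm clear inside across), floor 3 mm above the desk; origin at the centre of its underside, z up
- mat: fixed flat black rubber mat, 76 mm square, 3 mm thick, empty at the start: a free spot; origin at the centre of its underside, z up
- varnish: bystander: small loose varnish bottle standing upright, 23 mm across, 56 mm high, pink with a pale cap; origin at the centre of its underside
- tin: bystander: loose open round tin of brown rosin, 67 mm across, 42 mm high; origin at the centre of its underside. The shade of a desk lamp hangs a little to its left (+y) and beyond, from 0.43 m over the desk upward
Not all that is in view belongs to the job. There is more than one size of the tape; the job needs the larger. What is shaped like the block but blue is not meant.

How it is judged:
By the outcome, as a careful person would: the job done as asked, in the order asked, and still so for the second after the job is handed in, with the robot touching nothing.
It also fails if it takes over 115 s, if anything falls off the work surface, if the arm or the gripper's body presses on something with over 40 N, if the wrist force passes 120 N, or if a joint passes its speed limit or range.

ROBOT

A 7-joint arm with a two-finger parallel gripper is mounted at the origin on a cart in front of the work surface, level with it; the furniture and walls round the work are solid. World frame = base frame: x ahead of the robot, y to its left, z up, the work surface at z = 0. Lengths are in mm, angles in rad, forces in N, time in s.
With the tool pointing down it reaches from about 400 to 875 mm from the base axis. Payload 4.4 kg.
Tool frame: the origin (TCP) lies midway between the tips of the shut fingers; the grasp point (between the pads) lies 19 mm behind it; z points along the fingers, y is the line along which they close (so a half turn about z gives the same grasp; the last joint's range is limited). The gripper opens to 85 mm and grips with 20 to 120 N. Pads are 22 mm wide; open, the fingers measure 114 mm over their backs; the gripper's body (76 mm by 85 mm) begins 54 mm behind the grasp point. The pads swing forward as they close: fully open they stand 13 mm farther back than shut.
Start: joints at [-1.39, 0.628, 0.038, 1.517, -0.027, 0.996, -0.02], TCP at [158.771, 630.325, 231.313] pointing down, gripper open.
Joint ranges: [-3.06, 3.06], [-0.37, 2.12], [-1.25, 1.32], [0.18, 2.47], [-1.1, 4.24], [0.23, 1.98], [-2.94, 2.94]. Speed limits (rad/s): [2.57, 2.57, 3.14, 3.14, 3.14, 3.14, 3.14].

INTERFACE

Orientations are given as [roll, pitch, yaw] about the fixed x, y, z axes, in that order (R = Rz(yaw) Ry(pitch) Rx(roll)).
In Python, from cell import monitor, cams, ctrl gives the robot as it stands.
- The arm moves only by the tool drive_tool, never from a script. Its argument "motion" is a list of rows, each an object with "fingers": the opening, from 0 (shut) to 1 (fully open); "linear": the shift along the tool's x, y, z in m, a list of three; "twist": the turn about the tool's z in rad. In form: [{"fingers": fingers, "linear": [x, y, z], "twist": twist}, ...]. A call has 1 to 5 rows; each row shifts and turns the commanded pose from where the row before left it, along the tool's axes as they then stand; what a row does not reach is not made up. A row lasts 1/12 s, in which the tool goes at most 41.7 mm and 7.16 degrees, less where a joint would pass 70% of its speed; a pose out of reach is approached as far as the arm can. A call with a gripper value outside its range is refused whole. The fingers move at their own pace and stop on an object; the grip force is fixed at half the most. Time passes only in rows, so rows that do not move let the fingers close. It gives the time, the measured TCP pose, the force, the opening and the grip force at its end, in the units of the state.
- monitor.read_state(): the state, without advancing time (a new reading comes with each control period).
- cams.get_image(name): name is "side" or "top" or "wrist"; returns a dict with "color" (480x640x3 uint8, blue, green, red), "K" (3x3 intrinsics, pixels), "R" (3x3) and "t" (3): a world point X has camera coordinates R X + t. Camera axes: x right, y down, z forward; pixel columns grow to the right and rows downward; lengths in mm; the calibration is good to about 2 mm. A picture is of the moment at which its call begins. There is no depth.
- ctrl.finish_job(): hands the job in; it is judged then, once.
The state is a dict: "clock": time; "qpos": joint angles; "qd": joint speeds; "tau": joint torques, N m; "eef_pos": TCP position; "tool_rot": TCP orientation; "force": force on the tool from outside, world axes, zero at the start; "torque": the same for the moment, N m; "width": finger opening in mm; "gripper_force": force on a finger pad.
Only numpy, scipy, OpenCV 4.12 (cv2) and the standard library are available. Lean on these libraries where they do the work, as an engineer would, in place of code of your own. Each camera call takes 0.05 s, during which the arm holds its last target. There are 200 camera calls.

## Working session

There is one attempt and no reset: what is moved stays moved. The work goes in short steps, Python scripts to look and compute and a tool call to move; the robot and the scene stay as the last step left them, time stands still between calls to the robot, and variables do not carry over. Pictures are saved under pics/ and viewed, at most 18 in all, crops included, and the job is handed in when it is done.

Besides the shell and the picture viewer there is one more tool, called by a JSON object that holds its "name" and its "arguments", one argument or row to a line. drive_tool: Moves the arm, as the interface text tells. Its arguments: {"type":"object","properties":{"motion":{"type":"array"}},"required":["motion"]}

```bash
mkdir -p pics; ls
cat > h.py <<'E'
import numpy as np, cv2
from cell import monitor, cams, ctrl
def snap(n,f):
    d=cams.get_image(n); cv2.imwrite('pics/'+f+'.png',d['color']); np.savez('pics/'+f+'.npz',**{k:np.array(d[k]) for k in('color','K','R','t')}); return d
def load(f): return dict(np.load('pics/'+f+'.npz'))
def ray(d,u,v,z):
    R=np.array(d['R']);t=np.array(d['t']).ravel();c=-R.T@t
    r=R.T@np.linalg.inv(d['K'])@np.array([u,v,1.]); return c+r*(z-c[2])/r[2]
def proj(d,X):
    p=d['K']@(np.array(d['R'])@np.array(X,float)+np.array(d['t']).ravel()); return p[:2]/p[2]
E
python3 - <<'E'
from h import *
for n in('top','side','wrist'):
    d=snap(n,n+'0'); R=np.array(d['R']); print(n,(-R.T@np.array(d['t']).ravel()).round(),R[2].round(2))
s=monitor.read_state(); print(s)
E
```

```text
pics
top [ 381. -141.  872.] [ 0.12  0.   -0.99]
side [ 469. -858.  429.] [ 0.01  0.89 -0.46]
wrist [ 78. 651. 373.] [ 0.32 -0.08 -0.94]
{'clock': 0.15, 'qpos': array([-1.38981841,  0.62912818,  0.03844322,  1.51810641, -0.02701445,
        0.99630633, -0.02003877]), 'qd': array([-2.28101223e-04, -4.18135397e-03, -4.73882585e-04, -3.06409292e-03,
       -2.88416114e-04, -1.10434925e-03, -6.10057372e-05]), 'tau': array([ 8.66443388e-04, -5.63790679e+01,  1.22768730e+00, -1.93648517e+01,
        1.11906056e-02,  7.48640683e-03,  2.83883134e-05]), 'eef_pos': array([158.63067198, 629.87241687, 230.61399949]), 'tool_rot': array([-3.14016167e+00, -9.41106356e-06,  2.89477301e+00]), 'force': array([-0.47615753, -0.30944416, -0.3246863 ]), 'torque': array([-0.02230402, -0.00360682, -0.05136507]), 'gripper_force': 0.0, 'width': 85.4177485617289}
```

View pics/top0.png

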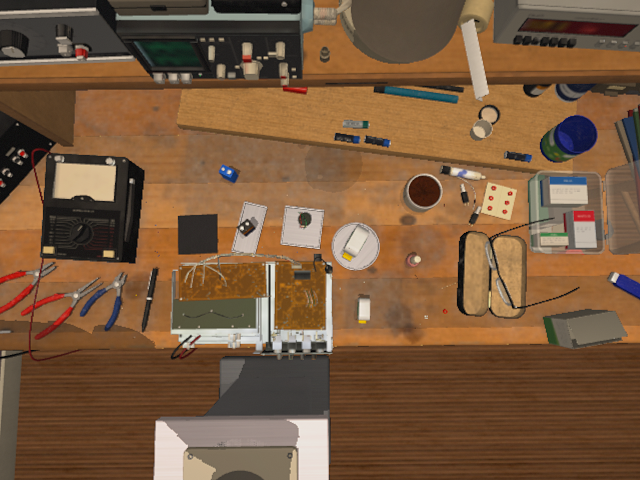

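View pics/side0.png

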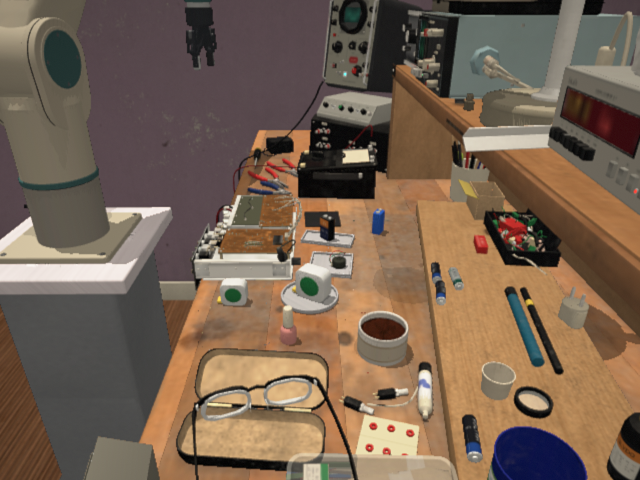

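The top picture shows the mat (198,234), the long tray (249,227) with the black/orange block, the square tray (303,226) with the motor, the round tray (355,246) with a tape, the varnish (414,260) and the tin (424,192).
- **Tapes:** (355,240) in the round tray and (363,308) on the desk. The first is larger and stands in the round tray, so it fits.
- **Blocks:** (249,225) is black/orange and stands in the long tray. (229,173) is blue, so it isn't meant.

I'll confirm both in an enlarged crop.

Run:
```python
from h import *
d=load('top0'); im=d['color']
c=cv2.resize(im[180:330,170:370],None,fx=4,fy=4,interpolation=cv2.INTER_CUBIC); cv2.imwrite('pics/crop0.png',c)
s=load('side0'); c=cv2.resize(s['color'][195:355,190:400],None,fx=3.7,fy=3.7,interpolation=cv2.INTER_CUBIC); cv2.imwrite('pics/crop1.png',c)
for n,u,v,z in [('mat',198,234,3),('long',249,227,8),('sq',303,226,8),('round',355,246,8),('tin',424,190,42),('var',414,258,56),('smalltape',363,308,40),('chassisTL',172,268,40),('chassisTR',330,262,40)]:
    print(n,ray(d,u,v,z).round(0))
hsv=cv2.cvtColor(im,cv2.COLOR_BGR2HSV)
m=((hsv[...,1]<60)&(hsv[...,2]>130)).astype(np.uint8)*255
cs,_=cv2.findContours(m,cv2.RETR_EXTERNAL,cv2.CHAIN_APPROX_NONE)
for k in cs:
    if 300<cv2.contourArea(k)<4000:
        r=cv2.minAreaRect(k)
        if 180<r[0][0]<450 and 180<r[0][1]<330:
            w=np.array([ray(d,*p,8)[:2] for p in cv2.convexHull(k)[:,0].astype(float)],np.float32)
            print(np.round(r[0]),cv2.minAreaRect(w),cv2.minEnclosingCircle(w))
```

```text
mat [492.  85.   3.]
long [503. -13.   8.]
sq [ 504. -116.    8.]
round [ 464. -215.    8.]
tin [ 564. -342.   42.]
var [ 437. -316.   56.]
smalltape [ 349. -224.   40.]
chassisTL [425. 122.  40.]
chassisTR [ 433. -166.   40.]
[220. 324.] ((322.6438293457031, 41.581817626953125), (181.31536865234375, 97.33686065673828), 89.34150695800781) ((331.76165771484375, 38.44887924194336), 96.127197265625)
[299. 307.] ((352.3756103515625, -106.51664733886719), (167.82516479492188, 124.49459075927734), 0.24052031338214874) ((352.9532470703125, -105.11849975585938), 102.07000732421875)
[356. 246.] ((464.6759338378906, -215.90087890625), (89.34986114501953, 87.78401184082031), 89.29363250732422) ((464.59796142578125, -215.78318786621094), 45.587894439697266)
[302. 227.] ((502.94952392578125, -114.53632354736328), (75.08429718017578, 76.32090759277344), 82.34406280517578) ((502.89447021484375, -114.81159210205078), 52.18403244018555)
[249. 228.] ((501.019775390625, -13.310626983642578), (45.40175247192383, 99.75452423095703), 76.04845428466797) ((501.1583251953125, -11.881793022155762), 53.19547653198242)
[424. 191.] ((569.3209228515625, -350.06781005859375), (65.4388198852539, 66.89254760742188), 87.98124694824219) ((569.5708618164062, -349.95361328125), 34.38004684448242)
```

View pics/crop0.png

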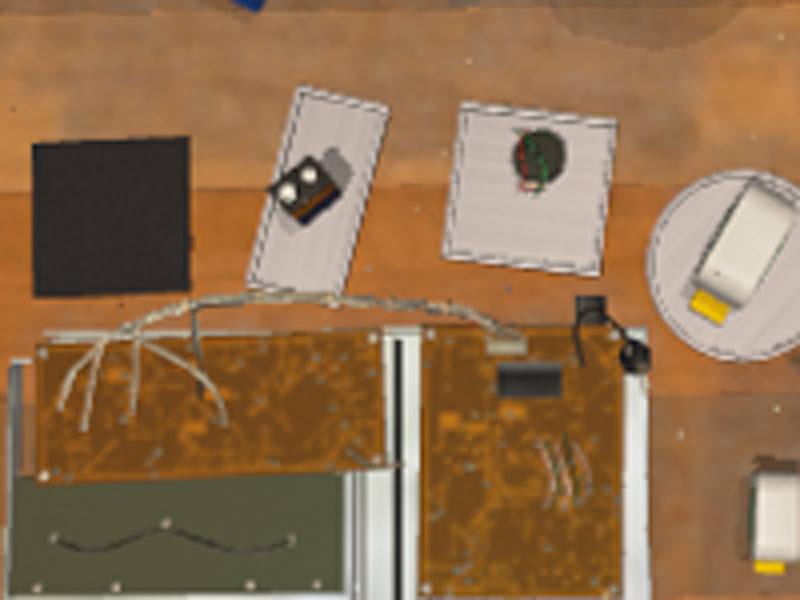

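View pics/crop1.png

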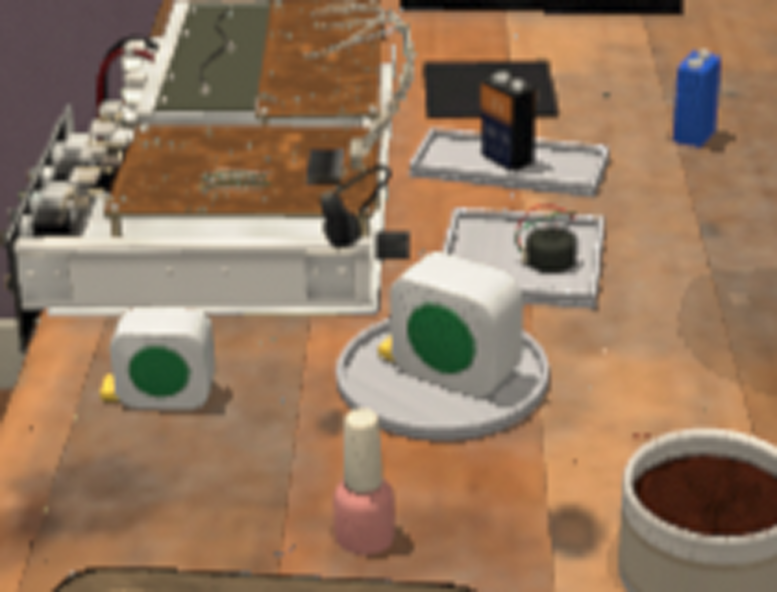

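The crops confirm it. The larger tape is the one in the round tray (crop0 745,245) and the smaller one is on the desk at (775,515). The job's block is the black/orange one (crop0 305,190). The motor is at (540,155).

The measured tray sizes match those given: 45x100, 75x76 and 89. I'll swing the arm over in an arc at safe height.

{"name": "drive_tool", "arguments": {
  "motion": [
    {"fingers": 1, "linear": [-0.03, -0.019, -0.005], "twist": 0},
    {"fingers": 1, "linear": [-0.03, -0.019, -0.005], "twist": 0},
    {"fingers": 1, "linear": [-0.03, -0.019, -0.005], "twist": 0},
    {"fingers": 1, "linear": [-0.03, -0.019, -0.005], "twist": 0},
    {"fingers": 1, "linear": [-0.03, -0.019, -0.005], "twist": 0}
  ]
}}

```text
clock: 0.57
eef_pos: [281.8, 500.0, 256.3]
tool_rot: [-3.141, -0.0, 2.895]
force: [0.3, -0.2, -0.2]
width: 85.5
gripper_force: 0.0
```

{"name": "drive_tool", "arguments": {
  "motion": [
    {"fingers": 1, "linear": [-0.03, -0.019, 0], "twist": 0},
    {"fingers": 1, "linear": [-0.03, -0.019, 0], "twist": 0},
    {"fingers": 1, "linear": [-0.022, -0.0266, 0], "twist": 0},
    {"fingers": 1, "linear": [-0.022, -0.0266, 0], "twist": 0},
    {"fingers": 1, "linear": [-0.022, -0.0266, 0], "twist": 0}
  ]
}}

```text
clock: 0.98
eef_pos: [374.9, 354.8, 256.1]
tool_rot: [-3.141, -0.0, 2.895]
force: [0.9, 0.5, -0.0]
width: 85.7
gripper_force: 0.0
```

{"name": "drive_tool", "arguments": {
  "motion": [
    {"fingers": 1, "linear": [-0.022, -0.0266, 0], "twist": 0},
    {"fingers": 1, "linear": [-0.022, -0.0266, 0], "twist": 0},
    {"fingers": 1, "linear": [-0.022, -0.0266, 0], "twist": 0},
    {"fingers": 1, "linear": [-0.022, -0.0266, 0], "twist": 0},
    {"fingers": 1, "linear": [-0.022, -0.0266, 0], "twist": 0}
  ]
}}

```text
clock: 1.4
eef_pos: [448.9, 199.0, 256.3]
tool_rot: [-3.142, -0.0, 2.895]
force: [-0.1, -0.5, 0.5]
width: 85.3
gripper_force: 0.0
```

{"name": "drive_tool", "arguments": {
  "motion": [
    {"fingers": 1, "linear": [-0.0086, -0.038, 0], "twist": 0},
    {"fingers": 1, "linear": [-0.0086, -0.038, 0], "twist": 0},
    {"fingers": 1, "linear": [-0.0086, -0.038, 0], "twist": 0},
    {"fingers": 1, "linear": [-0.0086, -0.038, 0], "twist": 0},
    {"fingers": 1, "linear": [-0.0086, -0.038, 0], "twist": 0}
  ]
}}

```text
clock: 1.82
eef_pos: [443.3, 4.2, 256.3]
tool_rot: [3.142, -0.0, 2.895]
force: [0.8, 0.2, -0.1]
width: 85.4
gripper_force: 0.0
```

{"name": "drive_tool", "arguments": {
  "motion": [
    {"fingers": 1, "linear": [-0.0086, -0.038, 0], "twist": 0},
    {"fingers": 1, "linear": [-0.0086, -0.038, 0], "twist": 0},
    {"fingers": 1, "linear": [0, 0, 0], "twist": 0}
  ]
}}

```text
clock: 2.07
eef_pos: [441.0, -80.6, 256.6]
tool_rot: [-3.137, 0.002, 2.883]
force: [-0.2, -1.7, 1.0]
width: 85.5
gripper_force: 0.0
```

Run:
```python
from h import *
d=snap('wrist','w1'); print(monitor.read_state()['eef_pos'])
R=np.array(d['R']);print((-R.T@np.array(d['t']).ravel()).round(),R[2].round(2))
```

```text
[441.3512831  -76.50080006 256.3786691 ]
[360. -58. 399.] [ 0.32 -0.09 -0.94]
```

View pics/w1.png

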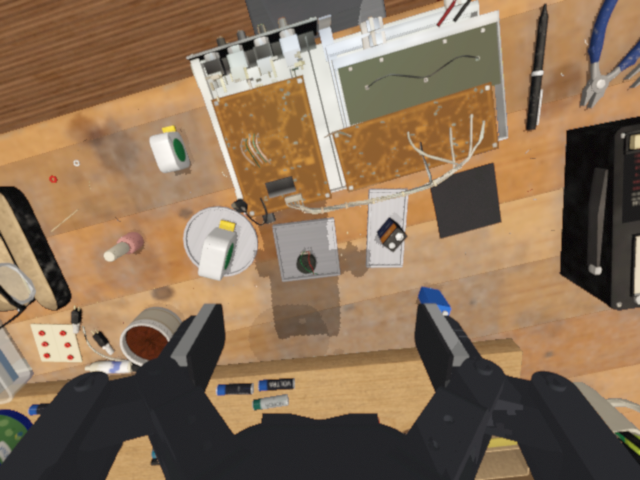

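The wrist picture shows the tape (217,250), motor (306,264), block (392,235), mat (467,200) and long tray (387,228). I'll enlarge the parts to measure them.

Run:
```python
from h import *
t=load('top0')['color'];w=load('w1')['color']
def c(im,x,y): return cv2.resize(im[y:y+50,x:x+50],(400,300) if 0 else (300,300),interpolation=cv2.INTER_CUBIC)
g=np.vstack([np.hstack([c(t,330,220),c(t,232,200)]),np.hstack([c(w,192,215),c(w,367,210)])]); cv2.imwrite('pics/g.png',g)
def blobs(d,x0,y0,x1,y1,f,nm):
    h=cv2.cvtColor(d['color'],cv2.COLOR_BGR2HSV)[y0:y1,x0:x1].astype(int); m=f(h[...,0],h[...,1],h[...,2]).astype(np.uint8)
    n,l,s,ce=cv2.connectedComponentsWithStats(m)
    for i in range(1,n):
        if s[i,4]>25: print(nm,s[i],(ce[i]+[x0,y0]).round(1), )
T=load('top0');W=load('w1')
dark=lambda h,s,v:v<75
blobs(T,285,205,325,245,dark,'motor top');blobs(W,280,225,335,280,dark,'motor w')
yel=lambda h,s,v:(h>18)&(h<32)&(s>180)&(v>150)
blobs(T,332,222,380,272,yel,'tab top');blobs(W,190,210,240,280,yel,'tab w')
wh=lambda h,s,v:(v>215)&(s<40)
blobs(T,332,222,380,272,wh,'tape top');blobs(W,190,210,240,280,wh,'tape w')
print(np.unique(T['color'][222:272,332:380].max(2)//10*10,return_counts=1))
```

```text
motor top [16  8 10 13 93] [305.2 218.3]
motor w [29 29  7 15 63] [312.4 260.6]
motor w [ 17  30  15  18 189] [303.5 263.9]
tab top [11 31  9  8 41] [346.9 256.1]
tape top [ 14   7  21  24 259] [356.2 240.8]
tape w [  9  29  28  40 818] [211.7 258.2]
(array([ 80,  90, 100, 110, 120, 130, 140, 150, 160, 170, 180, 190, 200,
       210, 220, 230], dtype=uint8), array([  3,   7,  20,  16,  36,  60,  86, 176, 277, 258, 170, 175, 790,
        70, 238,  18]))
```

View pics/g.png

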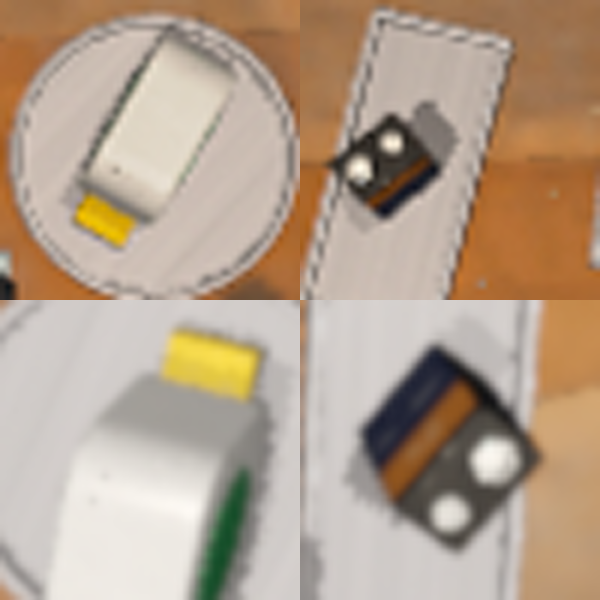

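Run:
```python
from h import *
T=load('top0');W=load('w1')
a=lambda p:np.degrees(np.arctan2(p[1],p[0]))
# block
for d,p,q in((T,(241.8,228.),(247.3,223.7)),(W,(399.3,236.7),(392,245.5))):
    P,Q=ray(d,*p,51),ray(d,*q,51); print('block',((P+Q)/2).round(1),a(Q-P),np.linalg.norm(Q-P))
print('motor',ray(T,305.2,218.5,23).round(1),ray(W,305.7,263.3,23).round(1))
P,Q=ray(T,330+193.5/6,220+65/6,53),ray(T,330+127.5/6,220+187.5/6,53);print('tape ax',a(P-Q),ray(T,356.5,240.7,53))
print('w',np.linalg.norm(ray(T,330+155/6,220+45/6,53)-ray(T,330+232/6,220+85/6,53)))
print('tab',ray(T,346.9,256.3,8))
# tape from wrist: top edges
L=[(192+75/6,215+150/6),(192+212/6,215+175/6)];print([ray(W,*p,50).round(1) for p in L])
print('trays in wrist: long corners', [ray(W,*p,8).round(1) for p in((371,188),(407,188),(367,267),(402,267))], 'mat',ray(W,467,200,3).round(1))
e=monitor.read_state()['eef_pos'];print(e)
```

```text
block [499.4 -11.5  51. ] -52.024571482361395 12.621113943279596
block [503.8 -10.6  51. ] -49.89758119118047 12.637805147101588
motor [ 516.1 -121.2   23. ] [ 516.  -118.2   23. ]
tape ax -29.314587014564566 [ 469.63233283 -213.9890997    53.        ]
w 26.049269574405667
tab [ 445.01687243 -199.16083758    8.        ]
[array([ 449.3, -214.8,   50. ]), array([ 460.4, -192. ,   50. ])]
trays in wrist: long corners [array([448.8, -20.6,   8. ]), array([459.5,  20.3,   8. ]), array([546.9, -46.4,   8. ]), array([558.1,  -3.4,   8. ])] mat [493.5  88.4   3. ]
[441.3512831  -76.50080006 256.3786691 ]
```

{"name": "drive_tool", "arguments": {
  "motion": [
    {"fingers": 1, "linear": [0, 0, 0], "twist": 0.09},
    {"fingers": 1, "linear": [0, 0, 0], "twist": 0.09},
    {"fingers": 1, "linear": [0, 0, 0], "twist": 0.085},
    {"fingers": 1, "linear": [-0.0228, -0.0265, 0], "twist": 0},
    {"fingers": 1, "linear": [-0.0228, -0.0265, 0], "twist": 0}
  ]
}}

```text
clock: 2.53
eef_pos: [456.5, -137.6, 256.2]
tool_rot: [3.14, -0.001, 2.637]
force: [1.1, 0.2, -0.3]
width: 85.5
gripper_force: 0.0
```

{"name": "drive_tool", "arguments": {
  "motion": [
    {"fingers": 1, "linear": [-0.0228, -0.0265, 0.02], "twist": 0},
    {"fingers": 1, "linear": [-0.0228, -0.0265, 0.02], "twist": 0},
    {"fingers": 1, "linear": [0, 0, 0.035], "twist": 0},
    {"fingers": 1, "linear": [0, 0, 0.035], "twist": 0},
    {"fingers": 1, "linear": [0, 0, 0.03], "twist": 0}
  ]
}}

```text
clock: 2.95
eef_pos: [469.5, -208.2, 114.3]
tool_rot: [3.141, -0.001, 2.63]
force: [0.7, 0.5, -0.2]
width: 85.7
gripper_force: 0.0
```

{"name": "drive_tool", "arguments": {
  "motion": [
    {"fingers": 1, "linear": [0, 0, 0], "twist": 0},
    {"fingers": 1, "linear": [0, 0, 0], "twist": 0}
  ]
}}

```text
clock: 3.12
eef_pos: [468.9, -207.7, 115.3]
tool_rot: [-3.142, -0.004, 2.631]
force: [0.4, -0.4, -1.0]
width: 85.3
gripper_force: 0.0
```

Run:
```python
from h import *
d=snap('wrist','w2'); s=monitor.read_state();print(s['eef_pos'],s['tool_rot'],s['qpos'].round(2))
cv2.imwrite('pics/w2c.png',d['color'][60:420,120:560])
```

```text
[ 470.19787747 -208.43874334  116.87000129] [3.14129992e+00 8.42390409e-06 2.63080739e+00] [ 0.24  0.62  0.18  2.   -0.21  0.54  1.63]
```

View pics/w2c.png

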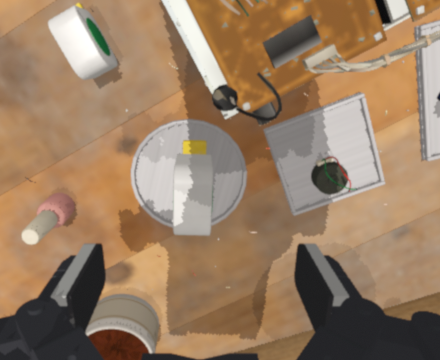

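Run:
```python
from h import *
W=load('w2'); im=W['color']
g=cv2.cvtColor(im,cv2.COLOR_BGR2HSV).astype(int)
for v in(225,240,255,270,285): print(v,im[v,285:345].max(1)[::2])
for p in((293+120-120,218),(313,260),(313,285)): print(ray(W,*p,53).round(1))
print(proj(W,[470.2,-208.4,53]).round(),proj(W,[469,-213,53]).round())
T=load('top0'); print('tray c top',ray(T,356,246,8)); print('motor w2',ray(W,330+120,176+60,23))
```

```text
225 [215 216 216 214 210 181 180 180 180 180 179 174 150 144 144 144 143 144
 143 143 144 143 143 140 130 129 125 126 126 125]
240 [215 213 213 215 203 230 232 231 230 230 229 229 229 222 165 157 156 157
 156 158 158 157 157 155 131 139 157 157 157 157]
255 [213 214 215 213 206 240 241 240 240 238 239 200 156 155 154 154 154 154
 154 154 153 154 154 142 141 156 156 157 160 160]
270 [193 168 160 171 196 239 240 241 240 211 184 183 183 183 184 183 182 182
 182 182 182 182 180 150 149 157 160 158 156 157]
285 [136 144 153 154 185 220 193 180 180 181 181 181 180 180 180 181 180 180
 181 182 182 181 177 149 142 140 140 140 141 141]
[ 439.  -209.2   53. ]
[ 470.4 -212.4   53. ]
[ 486.4 -221.5   53. ]
[318. 257.] [311. 259.]
tray c top [ 464.40905191 -216.82801001    8.        ]
motor w2 [ 513.90808018 -121.02682354   23.        ]
```

{"name": "drive_tool", "arguments": {
  "motion": [
    {"fingers": 1, "linear": [-0.0014, -0.0045, 0.025], "twist": 0},
    {"fingers": 1, "linear": [0, 0, 0.03], "twist": 0},
    {"fingers": 1, "linear": [0, 0, 0.03], "twist": 0},
    {"fingers": 1, "linear": [0, 0, 0.014], "twist": 0},
    {"fingers": 1, "linear": [0, 0, 0], "twist": 0}
  ]
}}

```text
clock: 3.58
eef_pos: [468.9, -213.1, 16.9]
tool_rot: [3.141, -0.001, 2.631]
force: [-0.3, -0.5, 1.0]
width: 85.3
gripper_force: 0.0
```

{"name": "drive_tool", "arguments": {
  "motion": [
    {"fingers": 0, "linear": [0, 0, 0], "twist": 0},
    {"fingers": 0, "linear": [0, 0, 0], "twist": 0},
    {"fingers": 0, "linear": [0, 0, 0], "twist": 0},
    {"fingers": 0, "linear": [0, 0, 0], "twist": 0},
    {"fingers": 0, "linear": [0, 0, 0], "twist": 0}
  ]
}}

```text
clock: 4.0
eef_pos: [469.4, -213.8, 18.5]
tool_rot: [3.141, 0.002, 2.63]
force: [-1.5, 0.6, 24.6]
width: 25.7
gripper_force: 28.5
```

{"name": "drive_tool", "arguments": {
  "motion": [
    {"fingers": 0, "linear": [0, 0, 0], "twist": 0},
    {"fingers": 0, "linear": [0, 0, 0], "twist": 0},
    {"fingers": 0, "linear": [0, 0, 0], "twist": 0},
    {"fingers": 0, "linear": [0, 0, 0], "twist": 0},
    {"fingers": 0, "linear": [0, 0, 0], "twist": 0}
  ]
}}

```text
clock: 4.42
eef_pos: [469.4, -213.9, 18.6]
tool_rot: [3.141, 0.002, 2.63]
force: [-0.8, 1.0, 9.0]
width: 25.2
gripper_force: 58.9
```

{"name": "drive_tool", "arguments": {
  "motion": [
    {"fingers": 0, "linear": [0, 0, -0.01], "twist": 0},
    {"fingers": 0, "linear": [0, 0, -0.02], "twist": 0},
    {"fingers": 0, "linear": [0, 0, -0.03], "twist": -0.089},
    {"fingers": 0, "linear": [0, 0, -0.03], "twist": -0.089},
    {"fingers": 0, "linear": [0, 0, -0.02], "twist": -0.089}
  ]
}}

```text
clock: 4.83
eef_pos: [469.0, -214.1, 130.2]
tool_rot: [-3.14, 0.002, 2.901]
force: [2.0, 0.2, -1.8]
width: 25.1
gripper_force: 58.7
```

{"name": "drive_tool", "arguments": {
  "motion": [
    {"fingers": 0, "linear": [0.005, 0.02, -0.01], "twist": 0},
    {"fingers": 0, "linear": [0.005, 0.03, 0], "twist": 0},
    {"fingers": 0, "linear": [0.005, 0.03, 0], "twist": 0},
    {"fingers": 0, "linear": [0.005, 0.03, 0], "twist": 0},
    {"fingers": 0, "linear": [0.005, 0.03, 0], "twist": 0}
  ]
}}

```text
clock: 5.25
eef_pos: [478.0, -70.6, 138.2]
tool_rot: [3.141, 0.001, 2.896]
force: [-0.1, 0.2, -0.7]
width: 25.4
gripper_force: 58.8
```

{"name": "drive_tool", "arguments": {
  "motion": [
    {"fingers": 0, "linear": [0.005, 0.03, 0], "twist": 0},
    {"fingers": 0, "linear": [0.005, 0.03, 0], "twist": 0},
    {"fingers": 0, "linear": [0.005, 0.03, 0], "twist": 0},
    {"fingers": 0, "linear": [0.005, 0.03, 0], "twist": 0},
    {"fingers": 0, "linear": [0.005, 0.03, 0], "twist": 0}
  ]
}}

```text
clock: 5.67
eef_pos: [490.1, 81.3, 138.0]
tool_rot: [3.141, 0.0, 2.897]
force: [1.1, -0.7, -1.3]
width: 25.2
gripper_force: 58.8
```

{"name": "drive_tool", "arguments": {
  "motion": [
    {"fingers": 0, "linear": [0, 0.006, 0], "twist": 0},
    {"fingers": 0, "linear": [0, 0, 0], "twist": 0},
    {"fingers": 0, "linear": [0, 0, 0], "twist": 0}
  ]
}}

```text
clock: 5.92
eef_pos: [491.6, 85.2, 137.7]
tool_rot: [-3.141, 0.0, 2.897]
force: [-0.2, -1.7, -1.6]
width: 25.4
gripper_force: 58.9
```

Run:
```python
from h import *
d=snap('side','s1'); s=monitor.read_state();print(s['eef_pos'],s['tool_rot'],s['width'])
snap('top','t1')
cv2.imwrite('pics/s1c.png',cv2.resize(d['color'][130:310,200:420],None,fx=3,fy=3))
```

```text
[491.56770811  84.16709401 137.61821188] [-3.14059930e+00  1.12482440e-04  2.89540907e+00] 25.799460284639967
```

View pics/s1c.png

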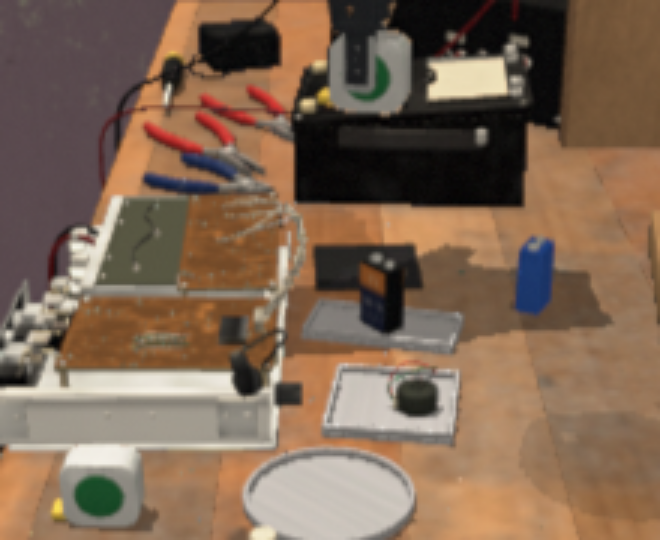

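The tape hangs upright in the gripper (370,75 in the crop) and the mat below it is free. I'll lower it.

{"name": "drive_tool", "arguments": {
  "motion": [
    {"fingers": 0, "linear": [0, 0.002, 0.035], "twist": 0},
    {"fingers": 0, "linear": [0, 0, 0.035], "twist": 0},
    {"fingers": 0, "linear": [0, 0, 0.03], "twist": 0},
    {"fingers": 0, "linear": [0, 0, 0.012], "twist": 0},
    {"fingers": 0, "linear": [0, 0, 0.003], "twist": 0}
  ]
}}

```text
clock: 6.43
eef_pos: [490.5, 85.2, 20.0]
tool_rot: [-3.139, -0.004, 2.894]
force: [0.4, 0.8, -1.4]
width: 25.3
gripper_force: 58.8
```

{"name": "drive_tool", "arguments": {
  "motion": [
    {"fingers": 0, "linear": [0, 0, 0.002], "twist": 0},
    {"fingers": 0, "linear": [0, 0, 0], "twist": 0},
    {"fingers": 0, "linear": [0, 0, 0.001], "twist": 0},
    {"fingers": 0, "linear": [0, 0, 0], "twist": 0}
  ]
}}

```text
clock: 6.77
eef_pos: [493.2, 87.5, 20.4]
tool_rot: [3.141, 0.002, 2.896]
force: [-0.1, 0.1, -1.4]
width: 25.4
gripper_force: 58.8
```

{"name": "drive_tool", "arguments": {
  "motion": [
    {"fingers": 0, "linear": [0, 0, 0.001], "twist": 0},
    {"fingers": 0, "linear": [0, 0, 0], "twist": 0},
    {"fingers": 0, "linear": [0, 0, 0], "twist": 0}
  ]
}}

```text
clock: 7.02
eef_pos: [492.5, 87.7, 18.7]
tool_rot: [3.141, 0.001, 2.897]
force: [-0.1, -0.9, -0.7]
width: 25.3
gripper_force: 58.8
```

{"name": "drive_tool", "arguments": {
  "motion": [
    {"fingers": 0, "linear": [0, 0, 0.001], "twist": 0},
    {"fingers": 0, "linear": [0, 0, 0], "twist": 0},
    {"fingers": 0, "linear": [0, 0, 0], "twist": 0}
  ]
}}

```text
clock: 7.27
eef_pos: [492.5, 87.8, 18.6]
tool_rot: [3.141, 0.001, 2.897]
force: [-1.8, 0.1, 12.8]
width: 25.0
gripper_force: 60.5
```

Run:
```python
from h import *
for i in range(3):
    s=monitor.read_state();print(s['eef_pos'],s['force'],s['tool_rot'])
snap('top','t2')
```

```text
[492.53126778  87.7688145   18.6163485 ] [-1.848977    0.07256329 12.7536452 ] [3.14084495e+00 7.93955729e-04 2.89688833e+00]
[492.53126778  87.7688145   18.6163485 ] [-1.848977    0.07256329 12.7536452 ] [3.14084495e+00 7.93955729e-04 2.89688833e+00]
[492.53126778  87.7688145   18.6163485 ] [-1.848977    0.07256329 12.7536452 ] [3.14084495e+00 7.93955729e-04 2.89688833e+00]
```

{"name": "drive_tool", "arguments": {
  "motion": [
    {"fingers": 1, "linear": [0, 0, 0], "twist": 0},
    {"fingers": 1, "linear": [0, 0, 0], "twist": 0},
    {"fingers": 1, "linear": [0, 0, 0], "twist": 0},
    {"fingers": 1, "linear": [0, 0, -0.02], "twist": 0},
    {"fingers": 1, "linear": [0, 0, -0.03], "twist": 0}
  ]
}}

```text
clock: 7.73
eef_pos: [490.3, 87.2, 65.7]
tool_rot: [-3.139, -0.005, 2.897]
force: [0.3, 0.6, -0.3]
width: 83.9
gripper_force: 0.0
```

{"name": "drive_tool", "arguments": {
  "motion": [
    {"fingers": 0.45, "linear": [0, 0, -0.04], "twist": -0.055},
    {"fingers": 0.45, "linear": [0, 0, -0.03], "twist": -0.055},
    {"fingers": 0.45, "linear": [-0.008, -0.0338, 0], "twist": 0},
    {"fingers": 0.45, "linear": [-0.0084, -0.0338, 0], "twist": 0},
    {"fingers": 0.45, "linear": [-0.0084, -0.0338, 0], "twist": 0}
  ]
}}

```text
clock: 8.15
eef_pos: [503.7, -16.7, 138.0]
tool_rot: [3.141, 0.002, 3.009]
force: [0.4, -0.1, 0.5]
width: 38.8
gripper_force: 0.0
```

{"name": "drive_tool", "arguments": {
  "motion": [
    {"fingers": 0.45, "linear": [-0.0084, -0.0338, 0], "twist": 0},
    {"fingers": 0.45, "linear": [-0.0084, -0.0338, 0], "twist": 0},
    {"fingers": 0.45, "linear": [-0.0084, -0.0338, 0], "twist": 0},
    {"fingers": 0.45, "linear": [0, 0, 0.03], "twist": 0},
    {"fingers": 0.45, "linear": [0, 0, 0.03], "twist": 0}
  ]
}}

```text
clock: 8.57
eef_pos: [516.3, -124.0, 77.9]
tool_rot: [-3.14, 0.005, 3.001]
force: [0.4, 1.2, -0.4]
width: 38.5
gripper_force: 0.0
```

{"name": "drive_tool", "arguments": {
  "motion": [
    {"fingers": 0.45, "linear": [0, 0, 0], "twist": 0},
    {"fingers": 0.45, "linear": [0, 0, 0], "twist": 0},
    {"fingers": 0.45, "linear": [0, 0, 0], "twist": 0}
  ]
}}

```text
clock: 8.82
eef_pos: [515.1, -119.7, 78.1]
tool_rot: [3.141, 0.001, 3.008]
force: [1.0, -0.5, -0.9]
width: 38.1
gripper_force: 0.0
```

Run:
```python
from h import *
d=snap('wrist','w3'); s=monitor.read_state();print(s['eef_pos'],s['tool_rot'],s['width'])
p=proj(d,[515.5,-120,23]);print(p)
x,y=int(p[0]),int(p[1])
h=cv2.cvtColor(d['color'],cv2.COLOR_BGR2HSV)
cv2.imwrite('pics/w3c.png',cv2.resize(d['color'][y-80:y+100,x-100:x+110],None,fx=3,fy=3)); print(x-100,y-80)
```

```text
[ 515.57568505 -119.80666806   78.59231537] [-3.14155570e+00  2.00177908e-03  3.00771066e+00] 38.31838044337459
[318.27354529 259.21271539]
218 179
```

View pics/w3c.png

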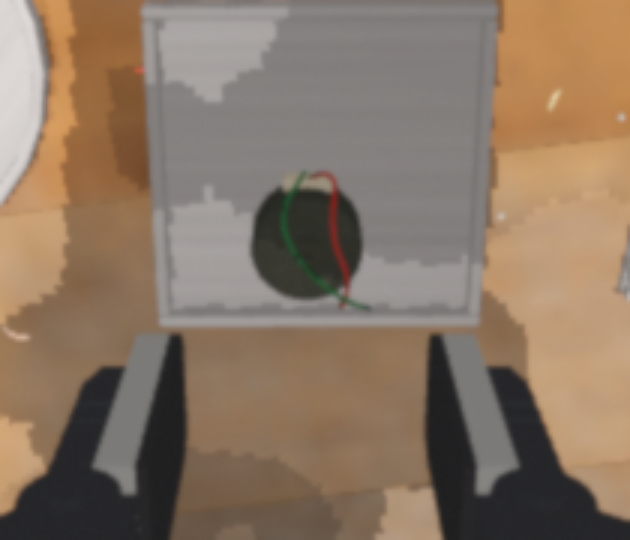

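{"name": "drive_tool", "arguments": {
  "motion": [
    {"fingers": 0.36, "linear": [-0.0007, 0.001, 0.02], "twist": 0},
    {"fingers": 0.36, "linear": [0, 0, 0.02], "twist": 0},
    {"fingers": 0.36, "linear": [0, 0, 0.02], "twist": 0},
    {"fingers": 0.36, "linear": [0, 0, 0.009], "twist": 0},
    {"fingers": 0.36, "linear": [0, 0, 0.003], "twist": 0}
  ]
}}

```text
clock: 9.28
eef_pos: [515.5, -118.8, 5.2]
tool_rot: [3.141, -0.0, 3.008]
force: [-0.5, -0.1, 0.1]
width: 31.1
gripper_force: 0.0
```

{"name": "drive_tool", "arguments": {
  "motion": [
    {"fingers": 0.36, "linear": [0, 0, 0], "twist": 0},
    {"fingers": 0.36, "linear": [0, 0, 0], "twist": 0}
  ]
}}

```text
clock: 9.45
eef_pos: [516.3, -119.3, 6.4]
tool_rot: [-3.141, 0.002, 3.007]
force: [0.5, 0.0, 0.1]
width: 30.7
gripper_force: 0.0
```

{"name": "drive_tool", "arguments": {
  "motion": [
    {"fingers": 0, "linear": [0, 0, 0], "twist": 0},
    {"fingers": 0, "linear": [0, 0, 0], "twist": 0},
    {"fingers": 0, "linear": [0, 0, 0], "twist": 0},
    {"fingers": 0, "linear": [0, 0, 0], "twist": 0},
    {"fingers": 0, "linear": [0, 0, 0], "twist": 0}
  ]
}}

```text
clock: 9.87
eef_pos: [516.4, -119.4, 6.8]
tool_rot: [-3.142, 0.002, 3.007]
force: [-1.0, 0.2, 5.9]
width: 21.7
gripper_force: 58.7
```

{"name": "drive_tool", "arguments": {
  "motion": [
    {"fingers": 0, "linear": [0, 0, -0.01], "twist": 0},
    {"fingers": 0, "linear": [0, 0, -0.02], "twist": 0},
    {"fingers": 0, "linear": [0, 0, -0.03], "twist": 0},
    {"fingers": 0, "linear": [0, 0, -0.02], "twist": 0},
    {"fingers": 0, "linear": [0, 0, 0], "twist": 0}
  ]
}}

```text
clock: 10.28
eef_pos: [518.3, -119.9, 90.0]
tool_rot: [-3.141, 0.008, 3.007]
force: [0.5, 0.2, -0.5]
width: 21.7
gripper_force: 59.0
```

Run:
```python
from h import *
d=snap('wrist','w4'); s=monitor.read_state();print(s['eef_pos'],s['width'])
e=snap('side','s4')
p=proj(e,[516,-119,90]).astype(int)
a=cv2.resize(d['color'][180:380,220:420],(500,500)); b=cv2.resize(e['color'][p[1]-30:p[1]+50,p[0]-40:p[0]+40],(500,500)) if 0 else cv2.resize(e['color'][p[1]-40:p[1]+40,p[0]-24:p[0]+24],(300,500))
cv2.imwrite('pics/g4.png',np.hstack([a,b]))
```

```text
[ 517.33042513 -119.63032535   88.23142128] 21.267996042287415
```

View pics/g4.png

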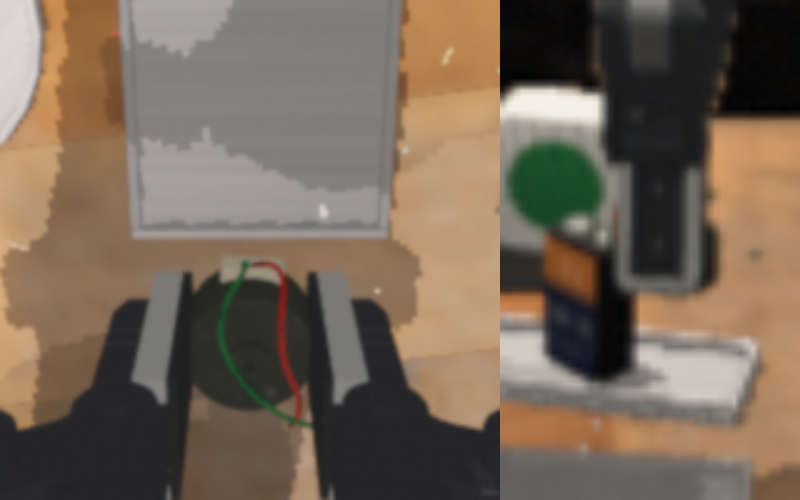

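{"name": "drive_tool", "arguments": {
  "motion": [
    {"fingers": 0, "linear": [0.0096, -0.0257, 0], "twist": 0},
    {"fingers": 0, "linear": [0.0096, -0.0257, 0], "twist": 0},
    {"fingers": 0, "linear": [0.0096, -0.0257, 0], "twist": 0},
    {"fingers": 0, "linear": [0.0096, -0.0257, 0], "twist": 0},
    {"fingers": 0, "linear": [0, 0, 0.02], "twist": 0}
  ]
}}

```text
clock: 10.8
eef_pos: [461.3, -222.8, 66.8]
tool_rot: [-3.137, 0.002, 2.998]
force: [0.1, -0.5, 0.5]
width: 21.6
gripper_force: 59.0
```

{"name": "drive_tool", "arguments": {
  "motion": [
    {"fingers": 0, "linear": [0, 0, 0.02], "twist": 0},
    {"fingers": 0, "linear": [0, 0, 0], "twist": 0},
    {"fingers": 0, "linear": [0, 0, 0], "twist": 0},
    {"fingers": 0, "linear": [0, 0, 0], "twist": 0}
  ]
}}

```text
clock: 11.13
eef_pos: [463.6, -215.5, 45.3]
tool_rot: [3.141, -0.001, 3.007]
force: [-0.6, -0.4, -0.4]
width: 21.1
gripper_force: 59.0
```

Run:
```python
from h import *
W=load('w4'); print('motor in hand',ray(W,320,316,104).round(1),'tcp 517.3 -119.6')
d=snap('wrist','w5'); s=monitor.read_state();print(s['eef_pos'],s['tool_rot'],s['width'])
h=cv2.cvtColor(d['color'],cv2.COLOR_BGR2HSV); m=((h[...,1]<45)&(h[...,2]>110)).astype(np.uint8)
p=proj(d,[464.5,-216,8]);print(p)
e=snap('top','t5')
p=p.astype(int);cv2.imwrite('pics/g5.png',cv2.resize(d['color'][p[1]-110:p[1]+90,p[0]-130:p[0]+130],None,fx=3,fy=3))
print(p-[130,110])
```

```text
motor in hand [ 516.7 -118.9  104. ] tcp 517.3 -119.6
[ 463.98842558 -215.59796413   45.73628726] [3.14156934e+00 4.38876223e-04 3.00755544e+00] 21.558981139548983
[317.8249642  271.92701859]
[187 161]
```

View pics/g5.png

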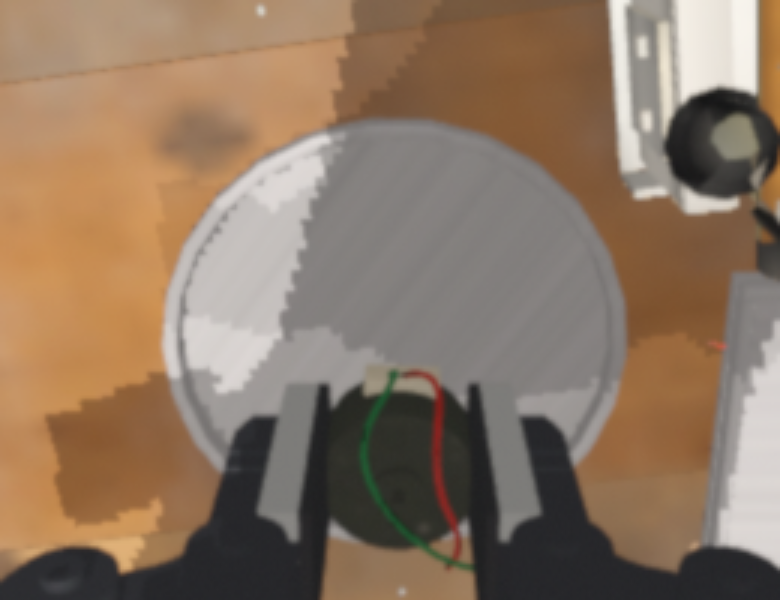

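{"name": "drive_tool", "arguments": {
  "motion": [
    {"fingers": 0, "linear": [0, 0, 0.02], "twist": 0},
    {"fingers": 0, "linear": [0, 0, 0.012], "twist": 0},
    {"fingers": 0, "linear": [0, 0, 0.004], "twist": 0},
    {"fingers": 0, "linear": [0, 0, 0.001], "twist": 0},
    {"fingers": 0, "linear": [0, 0, 0], "twist": 0}
  ]
}}

```text
clock: 11.65
eef_pos: [463.9, -215.8, 8.7]
tool_rot: [-3.142, 0.0, 3.007]
force: [0.1, -0.4, 0.1]
width: 21.7
gripper_force: 59.0
```

{"name": "drive_tool", "arguments": {
  "motion": [
    {"fingers": 0, "linear": [0, 0, 0], "twist": 0},
    {"fingers": 0, "linear": [0, 0, 0.001], "twist": 0},
    {"fingers": 0, "linear": [0, 0, 0], "twist": 0},
    {"fingers": 0, "linear": [0, 0, 0], "twist": 0}
  ]
}}

```text
clock: 11.98
eef_pos: [463.8, -216.0, 7.7]
tool_rot: [-3.141, 0.001, 3.007]
force: [-0.1, 0.7, 0.5]
width: 21.8
gripper_force: 59.0
```

{"name": "drive_tool", "arguments": {
  "motion": [
    {"fingers": 0, "linear": [0, 0, 0.001], "twist": 0},
    {"fingers": 0, "linear": [0, 0, 0], "twist": 0},
    {"fingers": 0, "linear": [0, 0, 0], "twist": 0}
  ]
}}

```text
clock: 12.23
eef_pos: [463.8, -216.0, 6.8]
tool_rot: [-3.141, 0.001, 3.007]
force: [-0.1, 0.4, 5.2]
width: 21.5
gripper_force: 59.6
```

{"name": "drive_tool", "arguments": {
  "motion": [
    {"fingers": 0.5, "linear": [0, 0, 0], "twist": 0},
    {"fingers": 0.5, "linear": [0, 0, 0], "twist": 0},
    {"fingers": 0.5, "linear": [0, 0, 0], "twist": 0},
    {"fingers": 0.5, "linear": [0, 0, -0.02], "twist": 0},
    {"fingers": 0.5, "linear": [0, 0, -0.04], "twist": 0}
  ]
}}

```text
clock: 12.65
eef_pos: [460.7, -214.6, 63.5]
tool_rot: [3.139, -0.008, 3.007]
force: [0.6, -0.5, 0.9]
width: 42.6
gripper_force: 0.0
```

{"name": "drive_tool", "arguments": {
  "motion": [
    {"fingers": 0.6, "linear": [0, 0, -0.04], "twist": 0},
    {"fingers": 0.6, "linear": [-0.0016, 0.0347, -0.02], "twist": 0},
    {"fingers": 0.6, "linear": [-0.0016, 0.0347, 0], "twist": 0},
    {"fingers": 0.6, "linear": [-0.0016, 0.0347, 0], "twist": 0},
    {"fingers": 0.6, "linear": [-0.0016, 0.0347, 0], "twist": 0}
  ]
}}

```text
clock: 13.07
eef_pos: [488.9, -78.0, 127.0]
tool_rot: [3.141, 0.001, 3.006]
force: [0.5, -0.0, -1.1]
width: 50.9
gripper_force: 0.0
```

{"name": "drive_tool", "arguments": {
  "motion": [
    {"fingers": 0.6, "linear": [-0.0016, 0.0347, 0], "twist": 0},
    {"fingers": 0.6, "linear": [-0.0016, 0.0347, 0], "twist": 0},
    {"fingers": 0.6, "linear": [0, 0, 0], "twist": 0.108},
    {"fingers": 0.6, "linear": [0, 0, 0], "twist": 0.108},
    {"fingers": 0.6, "linear": [0, 0, 0], "twist": 0.108}
  ]
}}

```text
clock: 13.48
eef_pos: [501.0, -9.8, 126.1]
tool_rot: [3.141, -0.0, 2.68]
force: [0.8, -0.2, -0.1]
width: 51.5
gripper_force: 0.0
```

{"name": "drive_tool", "arguments": {
  "motion": [
    {"fingers": 0.6, "linear": [0, 0, 0], "twist": 0.108},
    {"fingers": 0.6, "linear": [0, 0, 0], "twist": 0.108},
    {"fingers": 0.6, "linear": [0, 0, 0], "twist": 0.108},
    {"fingers": 0.6, "linear": [0, 0, 0], "twist": 0.108},
    {"fingers": 0.6, "linear": [0, 0, 0], "twist": 0}
  ]
}}

```text
clock: 13.9
eef_pos: [500.9, -10.7, 126.1]
tool_rot: [-3.141, 0.0, 2.248]
force: [-0.1, 0.5, -0.2]
width: 51.6
gripper_force: 0.0
```

Run:
```python
from h import *
d=snap('wrist','w6'); s=monitor.read_state();print(s['eef_pos'],s['tool_rot'],s['width'])
p=proj(d,[501.5,-11,51]).astype(int); q=np.array([p[0]-70,p[1]-60]); print(p,q)
a=cv2.resize(d['color'][q[1]:q[1]+120,q[0]:q[0]+140],(560,480),interpolation=cv2.INTER_CUBIC)
e=snap('top','t6'); b=cv2.resize(e['color'][215:275,325:385],(240,240),interpolation=cv2.INTER_CUBIC)
f=snap('side','s6'); c=cv2.resize(f['color'][260:320,275:335],(240,240),interpolation=cv2.INTER_CUBIC)
cv2.imwrite('pics/g6.png',np.hstack([a,np.vstack([b,c])]))
```

```text
[500.85195129 -10.74634524 126.09528982] [-3.14088580e+00  1.98202630e-05  2.25309801e+00] 51.32532938000141
[318 248] [248 188]
```

View pics/g6.png

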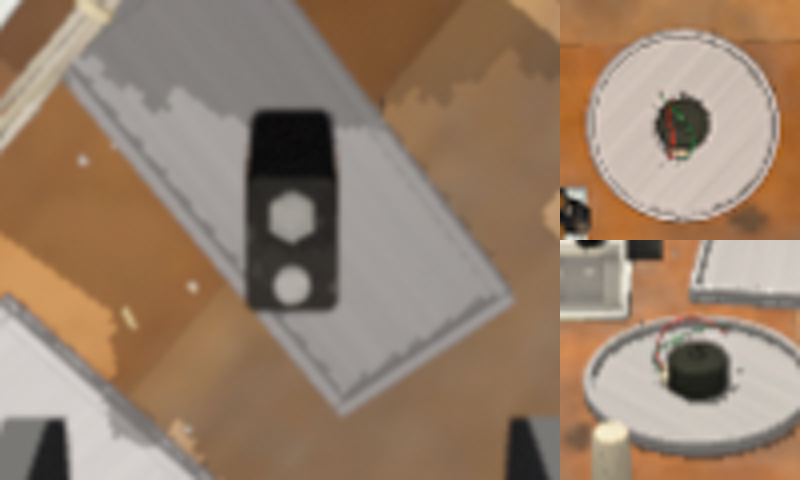

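The insets show the motor standing upright in the middle of the round tray. The block is lined up between the fingers, with its studs at about (321,251).

Run:
```python
from h import *
d=load('w6');P=ray(d,321,251,51);print(P)
e=np.array([500.9,-10.7]);y=2.252;v=P[:2]-e;print(v@[np.cos(y),np.sin(y)],v@[np.sin(y),-np.cos(y)])
```

```text
[503.81142019 -11.09833013  51.        ]
-2.142833236357733 2.010795892102112
```

{"name": "drive_tool", "arguments": {
  "motion": [
    {"fingers": 0.6, "linear": [-0.002, 0.002, 0.03], "twist": 0},
    {"fingers": 0.6, "linear": [0, 0, 0.03], "twist": 0},
    {"fingers": 0.6, "linear": [0, 0, 0.03], "twist": 0},
    {"fingers": 0.6, "linear": [0, 0, 0.017], "twist": 0},
    {"fingers": 0.6, "linear": [0, 0, 0], "twist": 0}
  ]
}}

```text
clock: 14.47
eef_pos: [501.4, -11.1, 16.3]
tool_rot: [-3.137, -0.005, 2.252]
force: [0.2, -0.4, -0.4]
width: 51.4
gripper_force: 0.0
```

{"name": "drive_tool", "arguments": {
  "motion": [
    {"fingers": 0, "linear": [0, 0, 0], "twist": 0},
    {"fingers": 0, "linear": [0, 0, 0], "twist": 0},
    {"fingers": 0, "linear": [0, 0, 0], "twist": 0},
    {"fingers": 0, "linear": [0, 0, 0], "twist": 0},
    {"fingers": 0, "linear": [0, 0, 0], "twist": 0}
  ]
}}

```text
clock: 14.88
eef_pos: [504.9, -11.3, 20.7]
tool_rot: [3.14, 0.002, 2.251]
force: [-1.4, -0.2, 7.4]
width: 15.6
gripper_force: 59.7
```

{"name": "drive_tool", "arguments": {
  "motion": [
    {"fingers": 0, "linear": [0, 0, 0], "twist": 0},
    {"fingers": 0, "linear": [0, 0, 0], "twist": 0},
    {"fingers": 0, "linear": [0, 0, 0], "twist": 0}
  ]
}}

```text
clock: 15.13
eef_pos: [504.9, -11.3, 20.7]
tool_rot: [3.14, 0.002, 2.251]
force: [-1.1, -0.9, 7.2]
width: 15.5
gripper_force: 59.7
```

{"name": "drive_tool", "arguments": {
  "motion": [
    {"fingers": 0, "linear": [0, 0, -0.01], "twist": 0},
    {"fingers": 0, "linear": [0, 0, -0.03], "twist": 0},
    {"fingers": 0, "linear": [0, 0, -0.03], "twist": 0},
    {"fingers": 0, "linear": [-0.02, -0.0165, 0], "twist": 0},
    {"fingers": 0, "linear": [-0.02, -0.0165, 0], "twist": 0}
  ]
}}

```text
clock: 15.55
eef_pos: [505.2, -61.3, 91.9]
tool_rot: [3.138, 0.002, 2.256]
force: [-0.3, -1.7, -0.5]
width: 15.5
gripper_force: 58.8
```

{"name": "drive_tool", "arguments": {
  "motion": [
    {"fingers": 0, "linear": [-0.02, -0.0165, 0], "twist": 0},
    {"fingers": 0, "linear": [-0.02, -0.0165, 0], "twist": 0},
    {"fingers": 0, "linear": [0, 0, 0], "twist": 0},
    {"fingers": 0, "linear": [0, 0, 0], "twist": 0},
    {"fingers": 0, "linear": [0, 0, 0], "twist": 0}
  ]
}}

```text
clock: 15.97
eef_pos: [502.8, -114.1, 89.8]
tool_rot: [3.141, -0.001, 2.251]
force: [0.7, 0.2, -1.2]
width: 15.6
gripper_force: 58.7
```

Run:
```python
from h import *
w=load('w3'); print('sq centre w3',np.mean([ray(w,218+x/3,179+y/3,8) for x,y in((145,8),(497,5),(480,325),(160,325))],0).round(1))
d=snap('wrist','w7'); e=snap('side','s7'); s=monitor.read_state();print(s['eef_pos'],s['tool_rot'],s['width'])
a=cv2.resize(d['color'][150:390,200:440],(480,480)); p=proj(e,[503,-114,60]).astype(int)
b=cv2.resize(e['color'][p[1]-60:p[1]+60,p[0]-40:p[0]+40],(320,480)); cv2.imwrite('pics/g7.png',np.hstack([a,b]))
```

```text
sq centre w3 [ 506.5 -114.4    8. ]
[ 502.88638516 -113.23459746   89.48170892] [ 3.14105833e+00 -9.19114764e-04  2.25290966e+00] 15.492895560737283
```

View pics/g7.png

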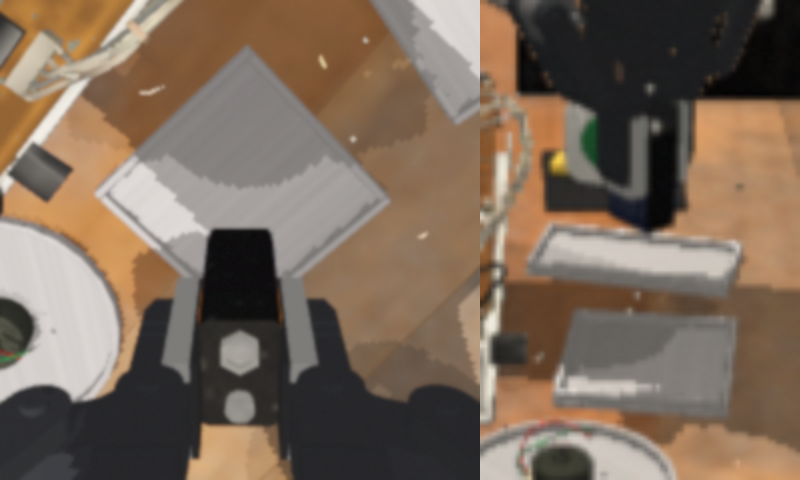

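{"name": "drive_tool", "arguments": {
  "motion": [
    {"fingers": 0, "linear": [-0.0015, 0.0007, 0.03], "twist": 0},
    {"fingers": 0, "linear": [0, 0, 0.025], "twist": 0},
    {"fingers": 0, "linear": [0, 0, 0.01], "twist": 0},
    {"fingers": 0, "linear": [0, 0, 0.002], "twist": 0},
    {"fingers": 0, "linear": [0, 0, 0], "twist": 0}
  ]
}}

```text
clock: 16.48
eef_pos: [504.0, -114.9, 22.1]
tool_rot: [-3.141, -0.001, 2.252]
force: [-1.0, 0.2, 0.3]
width: 15.7
gripper_force: 59.0
```

{"name": "drive_tool", "arguments": {
  "motion": [
    {"fingers": 0, "linear": [0, 0, 0.001], "twist": 0},
    {"fingers": 0, "linear": [0, 0, 0], "twist": 0},
    {"fingers": 0, "linear": [0, 0, 0], "twist": 0}
  ]
}}

```text
clock: 16.73
eef_pos: [505.0, -115.7, 22.2]
tool_rot: [3.141, 0.001, 2.251]
force: [0.1, -0.3, -0.1]
width: 15.5
gripper_force: 58.9
```

{"name": "drive_tool", "arguments": {
  "motion": [
    {"fingers": 0, "linear": [0, 0, 0.001], "twist": 0},
    {"fingers": 0, "linear": [0, 0, 0], "twist": 0},
    {"fingers": 0, "linear": [0, 0, 0], "twist": 0}
  ]
}}

```text
clock: 16.98
eef_pos: [504.7, -115.7, 20.7]
tool_rot: [3.141, 0.001, 2.251]
force: [-0.6, 0.8, 3.8]
width: 15.7
gripper_force: 59.1
```

{"name": "drive_tool", "arguments": {
  "motion": [
    {"fingers": 0.6, "linear": [0, 0, 0], "twist": 0},
    {"fingers": 0.6, "linear": [0, 0, 0], "twist": 0},
    {"fingers": 0.6, "linear": [0, 0, 0], "twist": 0},
    {"fingers": 0.6, "linear": [0, 0, -0.03], "twist": 0},
    {"fingers": 0.6, "linear": [0, 0, -0.04], "twist": 0}
  ]
}}

```text
clock: 17.4
eef_pos: [501.7, -115.1, 88.4]
tool_rot: [-3.137, -0.006, 2.25]
force: [2.0, 0.7, -0.5]
width: 51.1
gripper_force: 0.0
```

{"name": "drive_tool", "arguments": {
  "motion": [
    {"fingers": 1, "linear": [0, 0, -0.035], "twist": -0.1},
    {"fingers": 1, "linear": [0, 0, 0], "twist": -0.11},
    {"fingers": 1, "linear": [0, 0, 0], "twist": -0.11},
    {"fingers": 1, "linear": [0, 0, 0], "twist": -0.11},
    {"fingers": 1, "linear": [0, 0, 0], "twist": -0.11}
  ]
}}

```text
clock: 17.82
eef_pos: [504.3, -115.5, 125.6]
tool_rot: [3.142, 0.0, 2.796]
force: [0.4, -0.2, -0.0]
width: 85.5
gripper_force: 0.0
```

{"name": "drive_tool", "arguments": {
  "motion": [
    {"fingers": 1, "linear": [0, 0, 0], "twist": -0.106},
    {"fingers": 1, "linear": [0.0102, 0.0324, 0], "twist": 0},
    {"fingers": 1, "linear": [0.0102, 0.0324, 0], "twist": 0},
    {"fingers": 1, "linear": [0.0102, 0.0324, 0], "twist": 0},
    {"fingers": 1, "linear": [0.0102, 0.0324, 0], "twist": 0}
  ]
}}

```text
clock: 18.23
eef_pos: [495.8, 21.0, 125.2]
tool_rot: [3.142, -0.0, 2.895]
force: [1.6, 0.2, 0.2]
width: 85.5
gripper_force: 0.0
```

{"name": "drive_tool", "arguments": {
  "motion": [
    {"fingers": 1, "linear": [0.0102, 0.0324, 0], "twist": 0},
    {"fingers": 1, "linear": [0.0102, 0.0324, 0], "twist": 0},
    {"fingers": 1, "linear": [0, 0, 0], "twist": 0},
    {"fingers": 1, "linear": [0, 0, 0], "twist": 0}
  ]
}}

```text
clock: 18.57
eef_pos: [491.6, 90.4, 125.1]
tool_rot: [3.141, -0.001, 2.902]
force: [0.2, -1.5, 0.5]
width: 85.6
gripper_force: 0.0
```

Run:
```python
from h import *
d=snap('wrist','w8'); e=snap('side','s8'); s=monitor.read_state();print(s['eef_pos'],s['tool_rot'],s['width'])
p=proj(e,[503,-114,30]).astype(int); print(proj(d,[492.5,87.8,53]))
b=cv2.resize(e['color'][p[1]-75:p[1]+45,p[0]-40:p[0]+40],(320,480)); cv2.imwrite('pics/g8.png',np.hstack([d['color'][0:480,80:540],cv2.resize(b,(320,480))]))
```

```text
[491.97357723  86.87599759 125.24501113] [-3.14068232e+00  1.67776030e-05  2.89615125e+00] 85.34952056806128
[315.08595663 250.99524788]
```

View pics/g8.png

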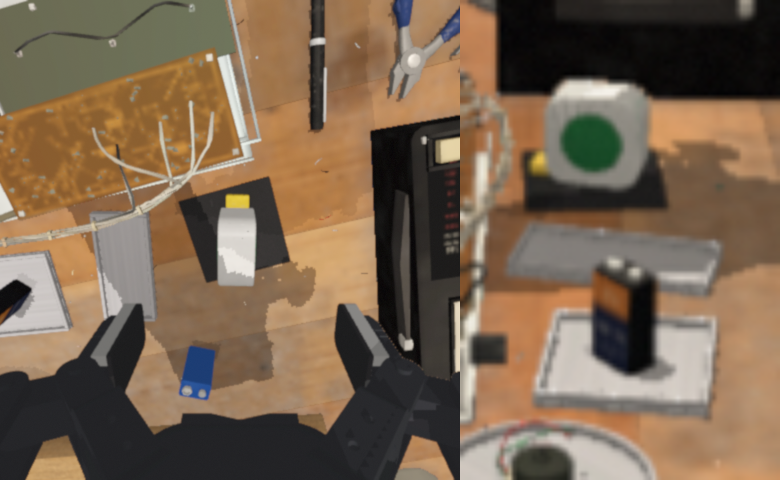

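The block stands upright in the middle of the square tray. The tape stands on the mat, centred between the fingers at column 317. I'll regrasp it.

{"name": "drive_tool", "arguments": {
  "motion": [
    {"fingers": 1, "linear": [0, 0.001, 0.03], "twist": 0},
    {"fingers": 1, "linear": [0, 0, 0.03], "twist": 0},
    {"fingers": 1, "linear": [0, 0, 0.03], "twist": 0},
    {"fingers": 1, "linear": [0, 0, 0.016], "twist": 0},
    {"fingers": 1, "linear": [0, 0, 0], "twist": 0}
  ]
}}

```text
clock: 19.08
eef_pos: [490.2, 86.1, 16.4]
tool_rot: [-3.138, -0.005, 2.893]
force: [-0.7, 0.1, 0.7]
width: 85.5
gripper_force: 0.0
```

{"name": "drive_tool", "arguments": {
  "motion": [
    {"fingers": 0, "linear": [0, 0, 0], "twist": 0},
    {"fingers": 0, "linear": [0, 0, 0], "twist": 0},
    {"fingers": 0, "linear": [0, 0, 0], "twist": 0},
    {"fingers": 0, "linear": [0, 0, 0], "twist": 0},
    {"fingers": 0, "linear": [0, 0, 0], "twist": 0}
  ]
}}

```text
clock: 19.5
eef_pos: [493.0, 88.8, 20.3]
tool_rot: [3.141, 0.002, 2.897]
force: [0.0, 1.1, 6.1]
width: 25.7
gripper_force: 16.5
```

{"name": "drive_tool", "arguments": {
  "motion": [
    {"fingers": 0, "linear": [0, 0, 0], "twist": 0},
    {"fingers": 0, "linear": [0, 0, 0], "twist": 0},
    {"fingers": 0, "linear": [0, 0, 0], "twist": 0},
    {"fingers": 0, "linear": [0, 0, 0], "twist": 0}
  ]
}}

```text
clock: 19.83
eef_pos: [493.0, 88.9, 20.5]
tool_rot: [3.141, 0.002, 2.897]
force: [0.1, -0.5, 7.4]
width: 25.3
gripper_force: 59.5
```

Run:
```python
from h import *
w=load('w8')
# long tray corners in w8: visible near end and edges; top view empty tray refined from t6/t2
for f in('top0','w8'):
    d=load(f); im=d['color']; h=cv2.cvtColor(im,cv2.COLOR_BGR2HSV)
    p=proj(d,[501,-13,3]).astype(int); s=70
    m=((h[...,1]<60)&(h[...,2]>(130 if f=='top0' else 90))).astype(np.uint8)
    n,l,st,c=cv2.connectedComponentsWithStats(m); k=l[p[1]+4,p[0]+4]
    ys,xs=np.where(l==k); w_=np.array([ray(d,x,y,8)[:2] for x,y in zip(xs,ys)],np.float32); print(f,k,len(xs),cv2.minAreaRect(w_))
```

```text
top0 62 970 ((501.019775390625, -13.310626983642578), (45.40175247192383, 99.75452423095703), 76.04845428466797)
w8 2 29551 ((448.0987548828125, 27.611190795898438), (187.8438720703125, 299.37640380859375), 86.9167709350586)
```

{"name": "drive_tool", "arguments": {
  "motion": [
    {"fingers": 0, "linear": [0, 0, -0.015], "twist": 0},
    {"fingers": 0, "linear": [0, 0, -0.025], "twist": 0},
    {"fingers": 0, "linear": [0, 0, -0.03], "twist": 0},
    {"fingers": 0, "linear": [-0.0093, -0.0242, 0], "twist": 0},
    {"fingers": 0, "linear": [-0.0093, -0.0242, 0], "twist": 0}
  ]
}}

```text
clock: 20.25
eef_pos: [500.1, 39.1, 91.4]
tool_rot: [3.139, 0.004, 2.902]
force: [1.2, -0.4, -1.6]
width: 25.1
gripper_force: 59.2
```

{"name": "drive_tool", "arguments": {
  "motion": [
    {"fingers": 0, "linear": [-0.0093, -0.0242, 0], "twist": 0},
    {"fingers": 0, "linear": [-0.0093, -0.0242, 0], "twist": 0},
    {"fingers": 0, "linear": [0, 0, 0.01], "twist": 0},
    {"fingers": 0, "linear": [0, 0, 0], "twist": 0},
    {"fingers": 0, "linear": [0, 0, 0], "twist": 0}
  ]
}}

```text
clock: 20.67
eef_pos: [504.3, -13.6, 79.1]
tool_rot: [3.141, -0.002, 2.897]
force: [0.8, 0.3, -1.7]
width: 25.3
gripper_force: 59.2
```

Run:
```python
from h import *
d=snap('wrist','w9'); s=monitor.read_state();print(s['eef_pos'],s['tool_rot'],s['width'],s['force'])
p=proj(d,[502,-13,3]).astype(int); q=[p[0]-100,p[1]-100];print(p,q)
cv2.imwrite('pics/g9.png',cv2.resize(d['color'][q[1]:q[1]+200,q[0]:q[0]+200],(600,600)))
```

```text
[504.57739178 -12.97824881  79.31672048] [ 3.14098158e+00 -9.64105844e-04  2.89808080e+00] 25.018834533282035 [-0.8095788  -0.28671085 -0.35166265]
[318 243] [np.int64(218), np.int64(143)]
```

View pics/g9.png

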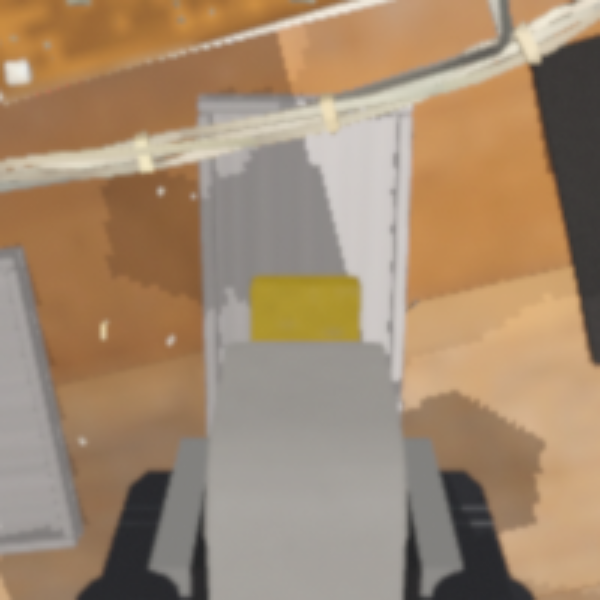

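The tape and long tray share the same centre line, at column 306 in the crop, and they are parallel. I'll lower the tape.

{"name": "drive_tool", "arguments": {
  "motion": [
    {"fingers": 0, "linear": [-0.001, 0, 0.03], "twist": 0},
    {"fingers": 0, "linear": [0, 0, 0.02], "twist": 0},
    {"fingers": 0, "linear": [0, 0, 0.005], "twist": 0},
    {"fingers": 0, "linear": [0, 0, 0.001], "twist": 0},
    {"fingers": 0, "linear": [0, 0, 0], "twist": 0}
  ]
}}

```text
clock: 21.13
eef_pos: [506.0, -13.6, 23.6]
tool_rot: [3.141, -0.0, 2.898]
force: [0.5, -0.2, -1.1]
width: 25.4
gripper_force: 59.2
```

{"name": "drive_tool", "arguments": {
  "motion": [
    {"fingers": 0, "linear": [0, 0, 0.001], "twist": 0},
    {"fingers": 0, "linear": [0, 0, 0], "twist": 0},
    {"fingers": 0, "linear": [0, 0, 0], "twist": 0}
  ]
}}

```text
clock: 21.38
eef_pos: [506.5, -14.2, 23.2]
tool_rot: [3.141, 0.001, 2.897]
force: [-0.1, -0.2, -0.3]
width: 25.0
gripper_force: 59.2
```

{"name": "drive_tool", "arguments": {
  "motion": [
    {"fingers": 0, "linear": [0, 0, 0.001], "twist": 0},
    {"fingers": 0, "linear": [0, 0, 0], "twist": 0},
    {"fingers": 0, "linear": [0, 0, 0], "twist": 0}
  ]
}}

```text
clock: 21.63
eef_pos: [506.0, -14.4, 21.5]
tool_rot: [3.141, 0.0, 2.897]
force: [0.0, 0.7, -1.0]
width: 25.2
gripper_force: 59.2
```

{"name": "drive_tool", "arguments": {
  "motion": [
    {"fingers": 0, "linear": [0, 0, 0.001], "twist": 0},
    {"fingers": 0, "linear": [0, 0, 0], "twist": 0},
    {"fingers": 0, "linear": [0, 0, 0], "twist": 0}
  ]
}}

```text
clock: 21.88
eef_pos: [506.0, -14.4, 20.5]
tool_rot: [3.141, 0.0, 2.897]
force: [-1.1, -0.1, 2.8]
width: 25.4
gripper_force: 59.5
```

{"name": "drive_tool", "arguments": {
  "motion": [
    {"fingers": 0, "linear": [0, 0, 0.0005], "twist": 0},
    {"fingers": 0, "linear": [0, 0, 0], "twist": 0},
    {"fingers": 0, "linear": [0, 0, 0], "twist": 0}
  ]
}}

```text
clock: 22.13
eef_pos: [506.0, -14.4, 20.5]
tool_rot: [3.141, 0.0, 2.897]
force: [-2.5, 0.8, 9.1]
width: 25.3
gripper_force: 60.5
```

Contact is confirmed, so I'll release, rise and move out of the top camera's view.

{"name": "drive_tool", "arguments": {
  "motion": [
    {"fingers": 1, "linear": [0, 0, 0], "twist": 0},
    {"fingers": 1, "linear": [0, 0, 0], "twist": 0},
    {"fingers": 1, "linear": [0, 0, 0], "twist": 0},
    {"fingers": 1, "linear": [0, 0, 0], "twist": 0},
    {"fingers": 1, "linear": [0, 0, -0.03], "twist": 0}
  ]
}}

```text
clock: 22.55
eef_pos: [502.6, -14.3, 46.0]
tool_rot: [-3.139, -0.009, 2.897]
force: [0.2, 0.0, -0.8]
width: 83.6
gripper_force: 0.0
```

{"name": "drive_tool", "arguments": {
  "motion": [
    {"fingers": 1, "linear": [0, 0, -0.04], "twist": 0},
    {"fingers": 1, "linear": [0, 0, -0.04], "twist": 0},
    {"fingers": 1, "linear": [0, 0, -0.04], "twist": 0},
    {"fingers": 1, "linear": [0.01, 0.035, 0], "twist": 0},
    {"fingers": 1, "linear": [0.01, 0.035, 0], "twist": 0}
  ]
}}

```text
clock: 22.97
eef_pos: [505.7, 57.1, 172.7]
tool_rot: [3.14, 0.006, 2.891]
force: [1.3, 1.3, -0.7]
width: 85.4
gripper_force: 0.0
```

{"name": "drive_tool", "arguments": {
  "motion": [
    {"fingers": 1, "linear": [0.01, 0.035, 0], "twist": 0},
    {"fingers": 1, "linear": [0.01, 0.035, 0], "twist": 0},
    {"fingers": 1, "linear": [0.01, 0.035, 0], "twist": 0},
    {"fingers": 1, "linear": [0, 0, 0], "twist": 0},
    {"fingers": 1, "linear": [0, 0, 0], "twist": 0}
  ]
}}

```text
clock: 23.38
eef_pos: [499.1, 170.5, 169.4]
tool_rot: [3.141, -0.001, 2.902]
force: [-0.1, -0.3, 0.1]
width: 85.7
gripper_force: 0.0
```

Run:
```python
from h import *
d=snap('top','tf'); e=snap('side','sf'); print(monitor.read_state()['eef_pos'])
a=cv2.resize(d['color'][185:285,225:445],(660,300),interpolation=cv2.INTER_CUBIC)
b=cv2.resize(e['color'][190:370,250:450],(333,300)); b=np.hstack([b,np.zeros((300,327,3),np.uint8)])
cv2.imwrite('pics/gf.png',np.vstack([a,b]))
```

```text
[499.60750103 166.58023038 169.55875383]
```

View pics/gf.png

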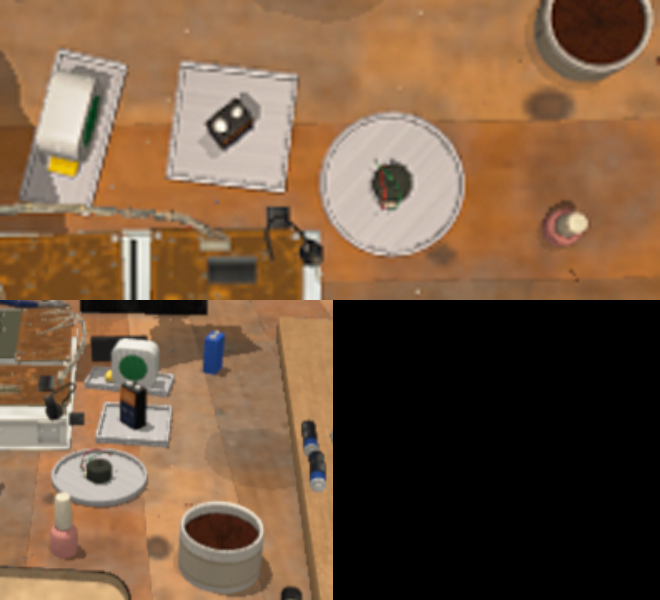

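Run:
```python
from h import *
d=load('tf');print('tab',ray(d,246.3,240,10),'want ~475.8 -6.5; block',ray(d,225+231/3,185+122/3,51),'want 504 -114.5; motor',ray(d,225+392/3,185+182/3,23),'want 464.5 -216; tape top',ray(d,225+67/3,185+115/3,53))
```

```text
tab [478.18095982  -8.55907623  10.        ] want ~475.8 -6.5; block [ 498.49828106 -115.89420933   51.        ] want 504 -114.5; motor [ 463.58705725 -214.90229291   23.        ] want 464.5 -216; tape top [503.70281148 -16.86113635  53.        ]
```

All three parts stand upright within a few mm of their tray centres. The varnish and the tin stand where they were.

```bash
python3 -c "
from cell import ctrl; print(ctrl.finish_job())"
```

```text
the job is handed in; nothing more can be done
None
```

The job is handed in: the motor is in the round tray, the block in the square tray and the tape along the long tray, all upright and within about 5 mm of centre by the last images, with the varnish and tin left in place.

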